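# Set the bauble clamp with the feeler blade that drags

### The job

Check the sprung bauble clamp with the right feeler blade: take the red-handled one out of the wooden rest and slide it straight down into the gap between the clamp's two cheeks, where it goes in against a light springy drag, until you feel it come up firm with its finger guard sitting on the cheeks; do not ram it. Let go and leave it standing upright in the gap, and leave the blue and yellow blades in the rest.

Things in the scene. Friction and masses are not known exactly. Their poses are not given: they have to be found in the camera images.
- red_blade: Blade to use, upright. Red grip 20 (x) x 36 (y) mm, z=6..52 mm; dark finger guard 46 (x) x 50 (y) mm, z=0..6; steel blade 8 mm thick (x), 24 wide (y), z=0..-50, its last 12 mm tapering to 2.5 mm. Origin: centre of guard's underside. About 0.12 kg. Guard rests on a wooden rest 66 mm high, blade hangs loose in one of its three slots: lifts straight out. Grasp the grip across x (20 mm).
- blue_blade: Bystander: same shape, origin and axes, blue grip, blade 4 mm thick (would hang loose in the clamp). It hangs in another slot of the same wooden rest (64 x 230 x 66 mm, fixed; three slots 18 x 34 mm, 70 mm apart in a row along the blades' y; any blade may be in any slot). Grip top 118 mm above the table. Leave it.
- yellow_blade: Bystander: same shape, origin and axes, yellow grip, blade 14 mm thick (would force the clamp's cheeks). It hangs in the remaining slot of the wooden rest. Leave it.
- clamp: Fixed. Grey base 150 (x) x 90 (y) x 10 mm, origin under its centre. Two aluminium cheeks 60 mm long (y), tops at z=70 mm; gap at x=0 along y, 5 mm wide, mouth flaring to 21 mm over the top 20 mm. Each cheek springs out along x up to 14 mm (3.5 N + 0.35 N/mm). Red blade, its x along clamp x, goes in against 8-15 N, won't sink alone; firm stop when guard meets tops (its origin z=70). Never over 100 N.

How it is judged:
On the way, in this order (a step that is already met when the one before it is completed fails the run):
1. the red blade is held and drawn up out of the rest (height (world z) of red_blade above 0.105 m and contact force between the fingers and red_blade above 1 N), for 0.1 s.
2. still held, the red blade is at least 15 mm down between the cheeks and feels their drag (z of red_blade in the frame of clamp below 0.105 m and x of red_blade in the frame of clamp between -0.018 and 0.018 m and y of red_blade in the frame of clamp between -0.03 and 0.03 m and contact force between red_blade and clamp above 1 N and contact force between the fingers and red_blade above 1 N), for 0.1 s.
At the end, for the whole second after the job is handed in: The red blade stands released and at rest in the gap: guard within 6 mm of the cheeks' tops, within 15 mm of the middle across the gap and 20 mm along it, upright within 10 degrees, in line within 15 degrees; the blue and yellow blades are within 20 mm of where they were (z of red_blade in the frame of clamp between 0.064 and 0.076 m and x of red_blade in the frame of clamp between -0.015 and 0.015 m and y of red_blade in the frame of clamp between -0.02 and 0.02 m and angle between red_blade's own z axis and vertical below 0.18 rad and angle between the x axis of red_blade and the x axis of clamp, either way round below 0.26 rad and linear speed of red_blade below 0.02 m/s and distance of each of blue_blade, yellow_blade from where it was at the start of the episode below 0.02 m); the robot touches nothing.
It fails at once if the red blade is rammed into the clamp with more than 100 N (contact force between red_blade and clamp above 100 N).
It also fails if it takes over 32 s, if anything falls off the work surface, if the arm or the gripper's body presses on something with over 40 N, if the wrist force passes 120 N, or if a joint passes its speed limit or range.

### The arm

A 7-joint arm with a two-finger parallel gripper is mounted at the origin on a cart in front of the work surface, level with it; the furniture and walls round the work are solid. World frame = base frame: x ahead of the robot, y to its left, z up, the work surface at z = 0. Lengths are in m, angles in rad, forces in N, time in s.
With the tool pointing down it reaches from about 0.4 to 0.85 m from the base axis. Payload 10.4 kg.
Tool frame: the origin (TCP) lies midway between the tips of the shut fingers; the grasp point (between the pads) lies 19 mm behind it; z points along the fingers, x is the direction in which the jaws open and shut, and the axes are right-handed (so a half turn about z gives the same grasp; the last joint's range is limited). The gripper opens to 85 mm and grips with 20 to 120 N. Pads are 22 mm wide; open, the fingers measure 114 mm over their backs; the gripper's body (76 mm by 85 mm) begins 54 mm behind the grasp point. The pads swing forward as they close: fully open they stand 13 mm farther back than shut.
Start: joints at [-1.149, 0.332, -0.065, 1.46, 0.022, 1.35, -0.088], TCP at [0.269, 0.564, 0.231] pointing down, gripper open.
Joint ranges: [-2.6, 2.6], [-0.5, 2.12], [-1.47, 1.34], [0.16, 2.42], [-1.27, 4.41], [0.06, 2.06], [-2.6, 2.6]. Speed limits (rad/s): [2.22, 2.22, 2.79, 2.79, 3.14, 3.14, 3.14].

### API

Orientations are given as a unit quaternion [x, y, z, w].
In Python, from workcell import manip, cams gives the robot as it stands.
- The arm moves only by the tool move_arm, never from a script. Its argument "moves" is a list of rows, each a list of 7 numbers: the turn, a rotation vector about the tool's x, y, z in degrees, then the shift along the tool's x, y, z in m, then the finger opening in m, from 0 to 0.0854. A call has 1 to 10 rows; each row is the pose to reach, as a shift and turn from the pose commanded when the call began, along the tool's axes at that moment; what a row does not reach only later rows make up. A row lasts 1/10 s, in which the tool goes at most 50 mm and 8.59 degrees, less where a joint would pass 70% of its speed; a pose out of reach is approached as far as the arm can. A call with a gripper value outside its range is refused whole. The fingers move at their own pace and stop on an object; "grip_force" is the grip in N (left out, the last holds). Time passes only in rows, so rows that repeat a pose let the fingers close. It gives the time, the measured TCP pose, the force and the opening at its end, in the units of the state.
- manip.get_obs(): the state, without advancing time (a new reading comes with each control period).
- cams.camera(name): name is "scene" or "top"; returns the picture (400x640x3 uint8, red, green, blue); there is no depth.
- cams.camera_params(name): a dict with "fx", "fy", "cx", "cy" (pixels), "xyz" and "rotation" of the camera in the world. Camera axes: x right, y up, looking along -z (the intrinsics and any distortion apply to the point x, -y, -z); pixel columns grow to the right and rows downward; lengths in m; the calibration is good to about 2 mm. A picture is of the moment at which its call begins. camera_params takes no time and is no camera call.
- manip.hand_in(): hands the job in, once; it reports no verdict.
The state is a dict: "clock": time; "joint_pos": joint angles; "joint_velocities": joint speeds; "tau": joint torques, N m; "position": TCP position; "ee_rot": TCP orientation; "ft_force": force on the tool from outside, world axes, zero at the start; "torque": the same for the moment, N m; "grip_width": opening from 0.0 (shut) to 1.0 (fully open).
Only numpy, scipy, OpenCV 4.12 (cv2) and the standard library are available. Lean on these libraries where they do the work, as an engineer would, in place of code of your own. Each camera call takes 0.05 s, during which the arm holds its last target. There are 200 camera calls.

## Working session

There is one attempt and no reset: what is moved stays moved. The work goes in short steps, Python scripts to look and compute and a tool call to move; the robot and the scene stay as the last step left them, time stands still between calls to the robot, and variables do not carry over. Pictures are saved under pics/ and viewed, about 8 in all and at most 12, crops included, and the job is handed in when it is done.

Besides the shell and the picture viewer there is one more tool, called after "Request:" as name([rows], argument=value, ...), one row to a line, values as JSON. move_arm: Moves the arm, as the interface text tells. Its arguments: {"type":"object","properties":{"moves":{"type":"array","items":{"type":"array","items":{"type":"number"}}},"grip_force":{"type":"number"}},"required":["moves"]}

```bash
mkdir -p pics; python3 - <<'E'
from workcell import manip, cams
import cv2
for n in ("scene","top"):
    im=cams.camera(n); cv2.imwrite(f"pics/{n}0.png",im[:,:,::-1])
    print(n,cams.camera_params(n))
print(manip.get_obs())
E
```

```text
scene {'fx': 457.0657796679747, 'fy': 457.0657796679747, 'cx': 318.546800278704, 'cy': 200.20549832029204, 'xyz': array([-0.07727484, -0.52530271,  0.4999498 ]), 'rotation': array([ 0.4670363 , -0.19564925, -0.34127995,  0.79191316])}
top {'fx': 420.58159456925137, 'fy': 420.58159456925137, 'cx': 312.5003375245376, 'cy': 199.2330194016137, 'xyz': array([0.3827878 , 0.03556761, 1.0967523 ]), 'rotation': array([ 0.03672923, -0.04945925, -0.70355089,  0.70796955])}
{'clock': 0.1, 'joint_pos': array([-1.14859683,  0.33278697, -0.06469438,  1.46085324,  0.02157655,
        1.34992643, -0.08850532]), 'joint_velocities': array([ 0.001017  , -0.00048805,  0.00101933, -0.00327094,  0.00152406,
        0.00054559, -0.00139582]), 'tau': array([ 1.93958658e-03, -6.26741195e+01,  4.93128283e-02, -3.92436612e+01,
        1.62907911e-02,  6.80964367e-03,  1.76943678e-05]), 'position': array([0.26877463, 0.56387572, 0.23061099]), 'ee_rot': array([ 8.45657522e-01,  5.33725535e-01, -5.30624795e-04,  3.57597563e-04]), 'ft_force': array([-0.71282395, -0.79562287,  0.04920358]), 'torque': array([ 0.04235988, -0.00662329, -0.02080438]), 'grip_width': 1.004048164404158}
```

View pics/top0.png

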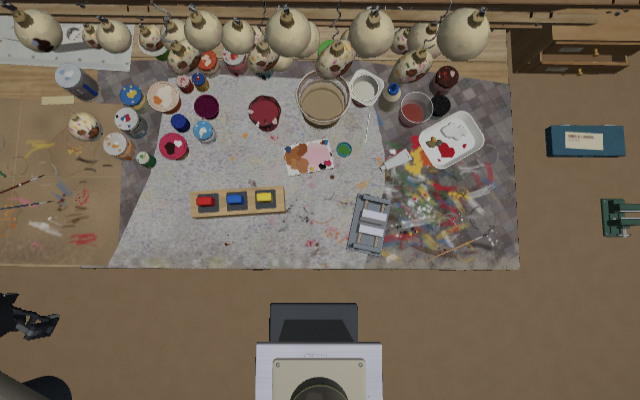

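View pics/scene0.png

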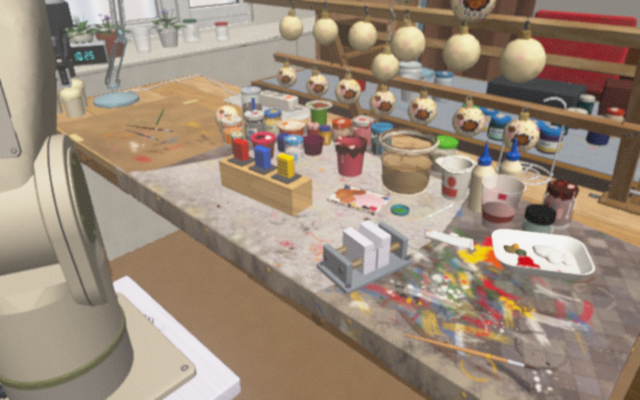

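The top view shows the red grip at about (205,201), blue at (235,199) and yellow at (264,197) in the rest. The clamp is at about (369,224), with its cheeks at (374,216) and (368,233). The scene view agrees: red is the farthest left.

```bash
cat > h.py <<'E'
import numpy as np, cv2
from scipy.spatial.transform import Rotation as R
from workcell import manip, cams
def ray(n,u,v,z):
    p=cams.camera_params(n); d=R.from_quat(p['rotation']).apply([(u-p['cx'])/p['fx'],-(v-p['cy'])/p['fy'],-1])
    o=p['xyz']; return o+d*(z-o[2])/d[2]
def proj(n,P):
    p=cams.camera_params(n); c=R.from_quat(p['rotation']).inv().apply(np.atleast_2d(P)-p['xyz'])
    return np.c_[p['cx']-p['fx']*c[:,0]/c[:,2], p['cy']+p['fy']*c[:,1]/c[:,2]]
def grips(im):
    hsv=cv2.cvtColor(im,cv2.COLOR_RGB2HSV); h,s,v=cv2.split(hsv)
    return {'red':(((h<6)|(h>174))&(s>170)&(v>60)),'blue':((h>100)&(h<125)&(s>140)&(v>60)),'yellow':((h>22)&(h<34)&(s>170)&(v>80))}
E
python3 - <<'E'
from h import *
im=cv2.imread("pics/top0.png")
a=cv2.resize(im[175:225,180:300],None,fx=6,fy=6,interpolation=cv2.INTER_NEAREST)
b=cv2.resize(im[185:265,335:400],None,fx=6,fy=6,interpolation=cv2.INTER_NEAREST)
cv2.imwrite("pics/c1.png",a); cv2.imwrite("pics/c2.png",b)
roi={'top':(slice(180,225),slice(185,290)),'scene':(slice(130,190),slice(220,310))}
for n in roi:
    rgb=cv2.imread(f"pics/{n}0.png")[:,:,::-1].copy(); 
    for k,m in grips(rgb).items():
        q=np.zeros(m.shape,np.uint8); q[roi[n]]=m[roi[n]]
        c=max(cv2.findContours(q,0,2)[0],key=cv2.contourArea)
        r=cv2.minAreaRect(c); P=ray(n,*r[0],.118 if n=='top' else .095)
        print(n,k,r,cv2.contourArea(c),P.round(4))
E
```

```text
top red ((205.5, 201.0), (8.0, 17.0), 90.0) 122.0 [0.4968 0.2678 0.118 ]
top blue ((235.0, 198.5), (16.0, 9.0), 0.0) 118.5 [0.5032 0.1994 0.118 ]
top yellow ((270.6029052734375, 198.1617431640625), (2.572478771209717, 5.830951690673828), 30.963756561279297) 1.5 [0.5046 0.1163 0.118 ]
scene red ((242.92359924316406, 147.1022491455078), (21.426855087280273, 10.571213722229004), 58.570438385009766) 97.5 [0.5086 0.2801 0.095 ]
scene blue ((264.6603698730469, 154.18869018554688), (21.95105743408203, 10.878399848937988), 60.945396423339844) 84.5 [0.5158 0.2117 0.095 ]
scene yellow ((288.2783203125, 163.40090942382812), (23.699371337890625, 12.723843574523926), 60.945396423339844) 128.0 [0.5178 0.1369 0.095 ]
```

View pics/c1.png

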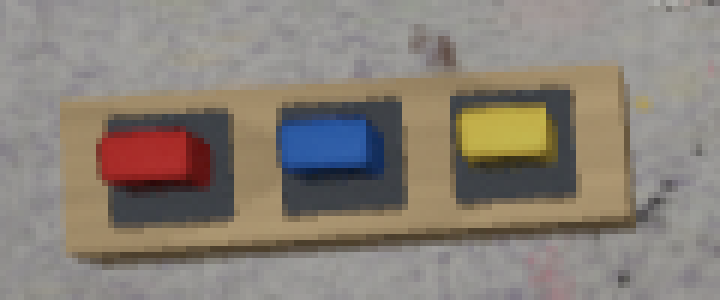

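View pics/c2.png

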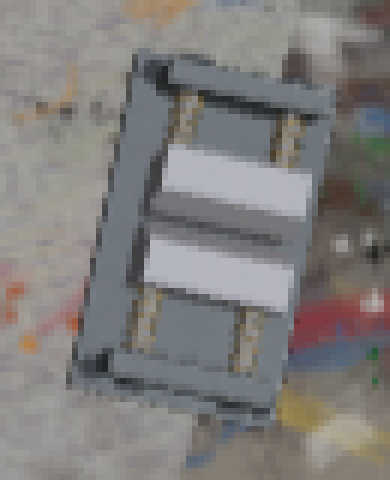

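```bash
python3 - <<'E'
from h import *
def f(pts,o,z): return np.array([ray('top',x/6-.5+o[0],y/6-.5+o[1],z) for x,y in pts])
a=(180,175); b=(335,185)
def rep(n,P):
    e=[np.linalg.norm(P[i]-P[(i+1)%4])*1e3 for i in range(4)]
    d=P[1]-P[0]+P[2]-P[3]
    print(n,P.mean(0).round(4),np.round(e,1),'dir01 deg',round(np.degrees(np.arctan2(d[1],d[0])),2))
rep('rest',f([(62,100),(620,66),(632,220),(72,250)],a,.066))
rep('gR',f([(108,115),(232,110),(235,220),(110,226)],a,.072))
rep('gB',f([(280,103),(402,98),(406,212),(283,216)],a,.072))
rep('gY',f([(451,94),(573,90),(577,195),(457,202)],a,.072))
rep('tR',f([(102,133),(190,129),(192,180),(103,184)],a,.118))
rep('tB',f([(281,120),(368,115),(371,168),(282,170)],a,.118))
rep('tY',f([(459,109),(546,103),(550,153),(461,160)],a,.118))
rep('ch',f([(170,143),(312,172),(290,312),(143,280)],b,.07))
rep('gap',f([(160,192),(305,220),(297,266),(150,236)],b,.07))
rep('base',f([(137,52),(335,92),(275,425),(72,382)],b,.01))
o=manip.get_obs(); print(R.from_quat(o['ee_rot']).as_matrix().round(4))
E
```

```text
rest [0.5036 0.2021 0.066 ] [229.1  64.  228.2  62. ] dir01 deg -86.27
gR [0.4987 0.2724 0.072 ] [50.4 45.1 50.5 45.5] dir01 deg -87.03
gB [0.5035 0.203  0.072 ] [49.7 46.9 49.8 46.4] dir01 deg -87.45
gY [0.509  0.1332 0.072 ] [49.9 43.3 48.8 44.5] dir01 deg -86.95
tR [0.4978 0.2715 0.118 ] [34.1 20.  34.4 20. ] dir01 deg -86.96
tB [0.5035 0.2023 0.118 ] [33.8 20.9 34.5 19.6] dir01 deg -87.27
tY [0.5087 0.133  0.118 ] [34.  19.8 34.7 20.1] dir01 deg -85.3
ch [ 0.453  -0.1303  0.07  ] [59.3 58.1 61.1 57.3] dir01 deg -101.57
gap [ 0.4522 -0.1299  0.07  ] [60.3 19.1 61.1 18.5] dir01 deg -100.89
base [ 0.4528 -0.1296  0.01  ] [ 87.9 146.6  88.8 145.9] dir01 deg -101.34
[[ 4.303e-01  9.027e-01 -5.000e-04]
 [ 9.027e-01 -4.303e-01 -1.200e-03]
 [-1.300e-03  0.000e+00 -1.000e+00]]
```

The measured sizes match the given ones: guards 50 x 46 mm, grips 34 x 20 mm, rest 229 x 64 mm, base 147 x 88 mm and a 70 mm pitch. The red blade is at about (0.498, 0.272) with x axis at +3.8°. The clamp is at about (0.4525, -0.130) with x axis at -11.3°. I'll move above red now.

Request:
move_arm([
  [0, 0, 7, -0.018, 0.037, 0.004, 0.06],
  [0, 0, 14, -0.037, 0.074, 0.009, 0.06],
  [0, 0, 21, -0.055, 0.111, 0.013, 0.06],
  [0, 0, 28, -0.073, 0.148, 0.018, 0.06],
  [0, 0, 35, -0.092, 0.185, 0.022, 0.06],
  [0, 0, 42, -0.11, 0.222, 0.027, 0.06],
  [0, 0, 49, -0.128, 0.259, 0.031, 0.06],
  [0, 0, 56, -0.147, 0.296, 0.036, 0.06],
  [0, 0, 60.7, -0.165, 0.332, 0.04, 0.06],
  [0, 0, 60.7, -0.165, 0.332, 0.04, 0.06],
], grip_force=40)

```text
clock: 1.1
position: [0.5008, 0.2661, 0.1907]
ee_rot: [1.0, 0.028, 0.0, 0.001]
ft_force: [-1.0, -0.2, -0.6]
grip_width: 0.701
```

```bash
python3 - <<'E'
from h import *
im=cams.camera('top'); sc=cams.camera('scene')
o=manip.get_obs(); M=R.from_quat(o['ee_rot']).as_matrix(); print(o['position'],np.degrees(np.arctan2(M[1,0],M[0,0])),o['grip_width'],M[:,2])
a=cv2.resize(im[155:235,175:275],None,fx=4,fy=4,interpolation=cv2.INTER_NEAREST)
b=cv2.resize(sc[80:210,180:330],None,fx=4,fy=4)
# predicted red grip top corners in scene
from itertools import product
t=np.radians(3.8); c=np.array([.498,.272])
for z in(.118,.072):
  P=[np.r_[c+np.array([[np.cos(t),-np.sin(t)],[np.sin(t),np.cos(t)]])@np.array([sx*.01,sy*.018]),z] for sx,sy in((-1,-1),(1,-1),(1,1),(-1,1))]
  q=(proj('scene',P)-[180,80]+.5)*4
  cv2.polylines(b,[q.astype(np.int32)],True,(0,255,0),1)
print(o['position']-[.498,.272,0])
cv2.imwrite("pics/s1.png",b[:,:,::-1])
E
```

```text
[0.49776463 0.27160427 0.19090679] 3.733016136949436 0.7040100244490867 [-7.19026888e-04 -3.91570808e-04 -9.99999665e-01]
[-0.00023537 -0.00039573  0.19090679]
```

View pics/s1.png

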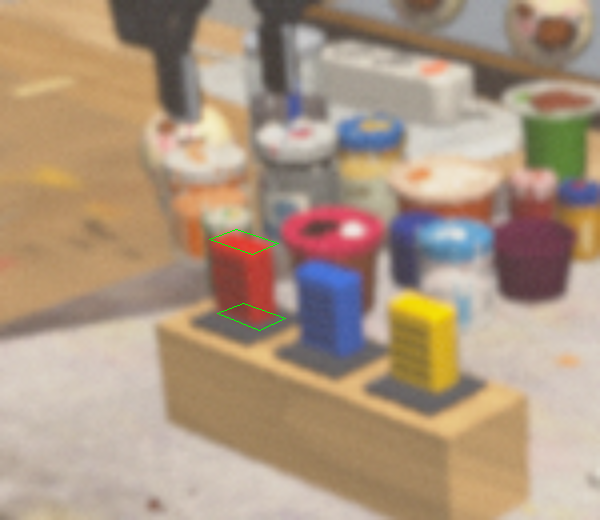

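The scene view has the red grip at crop (245,275), and the outline predicted from the top view falls on it within about a pixel. The fingers straddle it from above. I'll descend and grip.

Request:
move_arm([
  [0, 0, 0, 0, 0, 0.025, 0.06],
  [0, 0, 0, 0, 0, 0.05, 0.06],
  [0, 0, 0, 0, 0, 0.075, 0.06],
  [0, 0, 0, 0, 0, 0.095, 0.06],
  [0, 0, 0, 0, 0, 0.109, 0.06],
  [0, 0, 0, 0, 0, 0.109, 0.06],
  [0, 0, 0, 0, 0, 0.109, 0.01],
  [0, 0, 0, 0, 0, 0.109, 0.01],
  [0, 0, 0, 0, 0, 0.109, 0.01],
  [0, 0, 0, 0, 0, 0.109, 0.01],
], grip_force=60)

```text
clock: 2.2
position: [0.4983, 0.2729, 0.0835]
ee_rot: [0.999, 0.033, 0.001, -0.001]
ft_force: [0.1, -0.2, 6.3]
grip_width: 0.227
```

Request:
move_arm([
  [0, 0, 0, 0, 0, 0, 0.01],
  [0, 0, 0, 0, 0, 0, 0.01],
  [0, 0, 0, 0, 0, 0, 0.01],
])

```text
clock: 2.5
position: [0.4983, 0.2729, 0.0835]
ee_rot: [0.999, 0.033, 0.001, -0.001]
ft_force: [-0.7, 0.0, 6.1]
grip_width: 0.226
```

Request:
move_arm([
  [0, 0, 0, 0, 0, -0.01, 0.01],
  [0, 0, 0, 0, 0, -0.025, 0.01],
  [0, 0, 0, 0, 0, -0.045, 0.01],
  [0, 0, 0, 0, 0, -0.065, 0.01],
  [0, 0, 0, 0, 0, -0.085, 0.01],
  [0, 0, 0, 0, 0, -0.105, 0.01],
  [0, 0, 0, 0, 0, -0.125, 0.01],
  [0, 0, 0, 0, 0, -0.14, 0.01],
  [0, 0, 0, 0, 0, -0.14, 0.01],
  [0, 0, 0, 0, 0, -0.14, 0.01],
])

```text
clock: 3.5
position: [0.4976, 0.2723, 0.2226]
ee_rot: [0.999, 0.033, 0.0, -0.0]
ft_force: [0.5, -0.0, -1.8]
grip_width: 0.226
```

```bash
python3 - <<'E'
from h import *
o=manip.get_obs(); M=R.from_quat(o['ee_rot']).as_matrix(); p=o['position']
print(o['clock'],p,np.degrees(np.arctan2(M[1,0],M[0,0])),o['grip_width'],o['ft_force'],M[:,2])
print('shift to clamp in tool axes',M.T@(np.array([.4525,-.130,p[2]])-p))
sc=cams.camera('scene'); b=cv2.resize(sc[60:210,180:330],None,fx=4,fy=4); cv2.imwrite("pics/s2.png",b[:,:,::-1])
E
```

```text
3.5 [0.49755179 0.27233902 0.22256975] 3.8128954016882384 0.225509741945537 [ 0.52654924 -0.03857481 -1.77107776] [ 3.77862796e-04  4.04233385e-04 -9.99999847e-01]
shift to clamp in tool axes [-7.17069965e-02  3.98452537e-01 -1.79662260e-04]
```

View pics/s2.png

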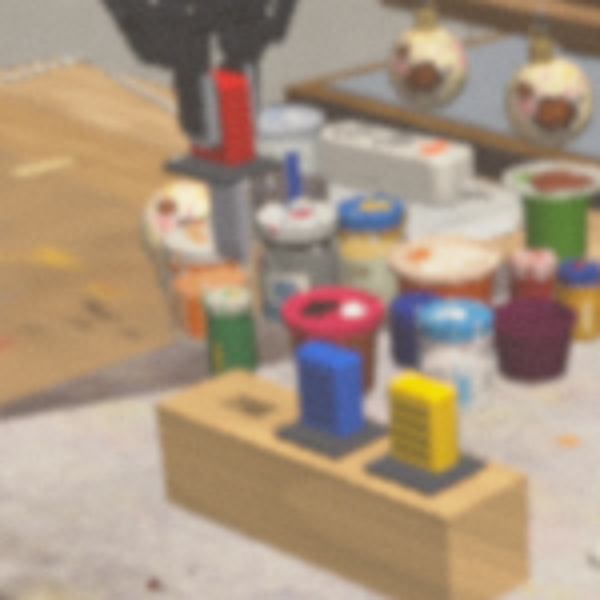

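The scene view shows the red blade held upright and clear of the rest at crop (225,150), with blue at (330,390) and yellow at (425,425) still in place. Next is the carry to the clamp.

Request:
move_arm([
  [0, 0, 1, -0.003, 0.015, 0, 0.01],
  [0, 0, 2.5, -0.01, 0.055, 0, 0.01],
  [0, 0, 4, -0.018, 0.1, 0, 0.01],
  [0, 0, 6, -0.026, 0.145, 0, 0.01],
  [0, 0, 8, -0.034, 0.19, 0, 0.01],
  [0, 0, 10, -0.042, 0.235, 0, 0.01],
  [0, 0, 11.5, -0.05, 0.28, 0, 0.01],
  [0, 0, 13, -0.058, 0.325, 0, 0.01],
  [0, 0, 14.5, -0.066, 0.368, 0, 0.01],
  [0, 0, 15.1, -0.072, 0.398, 0, 0.01],
])

```text
clock: 4.55
position: [0.4502, -0.1334, 0.2217]
ee_rot: [0.995, -0.101, -0.0, -0.0]
ft_force: [1.2, 0.9, -1.9]
grip_width: 0.222
```

Request:
move_arm([
  [0, 0, 0, 0, 0, 0.01, 0.01],
  [0, 0, 0, 0, 0, 0.025, 0.01],
  [0, 0, 0, 0, 0, 0.04, 0.01],
  [0, 0, 0, 0, 0, 0.05, 0.01],
  [0, 0, 0, 0, 0, 0.055, 0.01],
  [0, 0, 0, 0, 0, 0.055, 0.01],
  [0, 0, 0, 0, 0, 0.055, 0.01],
])

```text
clock: 5.25
position: [0.4524, -0.1295, 0.1676]
ee_rot: [0.995, -0.098, 0.0, -0.0]
ft_force: [-0.3, 0.1, -0.7]
grip_width: 0.228
```

```bash
python3 - <<'E'
from h import *
o=manip.get_obs(); M=R.from_quat(o['ee_rot']).as_matrix(); p=o['position']
print(o['clock'],p,np.degrees(np.arctan2(M[1,0],M[0,0])),o['grip_width'],o['ft_force'],M[:,2])
print('err in tool axes',M.T@(np.array([.4525,-.130,p[2]])-p))
sc=cams.camera('scene'); tp=cams.camera('top')
u=proj('scene',[[.4525,-.13,.1]])[0].astype(int); print(u)
b=cv2.resize(sc[u[1]-90:u[1]+70,u[0]-75:u[0]+75],None,fx=4,fy=4,interpolation=cv2.INTER_CUBIC)[:600]
# gap line and predicted guard underside/blade tip
t=np.radians(-11.3); Rm=np.array([[np.cos(t),-np.sin(t)],[np.sin(t),np.cos(t)]])
def dr(pts,z,c,col):
  P=[np.r_[np.array(c)+Rm@np.array(q),z] for q in pts]
  q=(proj('scene',P)-[u[0]-75,u[1]-90]+.5)*4
  cv2.polylines(b,[q.astype(np.int32)],True,col,1)
z=p[2]-.0175
dr([(-.023,-.025),(.023,-.025),(.023,.025),(-.023,.025)],z,p[:2],(0,255,0))
dr([(-.00125,-.012),(.00125,-.012),(.00125,.012),(-.00125,.012)],z-.05,p[:2],(0,255,0))
dr([(-.0105,-.03),(.0105,-.03),(.0105,.03),(-.0105,.03)],.07,(.4525,-.13),(255,0,255))
cv2.imwrite("pics/s3.png",b[:,:,::-1])
E
```

```text
5.25 [ 0.45240522 -0.12950164  0.16761053] -11.285748659682517 0.22793166681522098 [-0.28719833  0.07901592 -0.7414553 ] [ 3.53161449e-04  3.15705044e-05 -9.99999937e-01]
err in tool axes [1.90472927e-04 4.70175164e-04 1.77375935e-08]
[368 217]
```

View pics/s3.png

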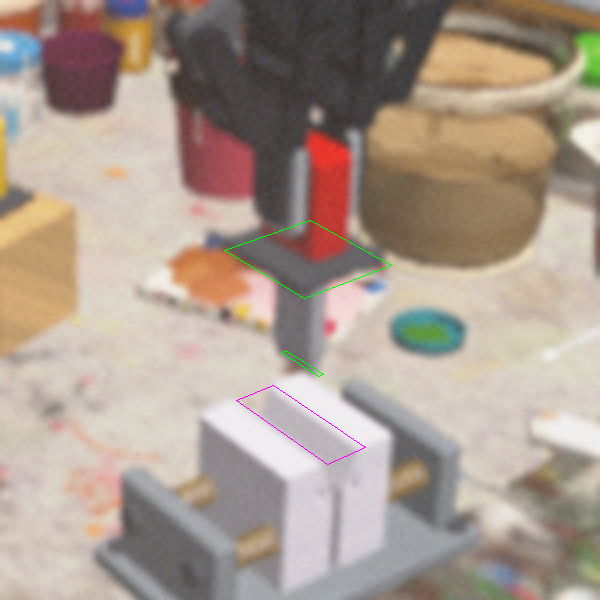

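The held blade at crop (305,280) and the clamp gap at (300,425) both match the predicted outlines within about 1–2 mm. The tip is above the flare. I'll lower it slowly.

Request:
move_arm([
  [0, 0, 0, 0, 0.0005, 0.006, 0.01],
  [0, 0, 0, 0, 0.0005, 0.012, 0.01],
  [0, 0, 0, 0, 0.0005, 0.018, 0.01],
  [0, 0, 0, 0, 0.0005, 0.024, 0.01],
  [0, 0, 0, 0, 0.0005, 0.03, 0.01],
  [0, 0, 0, 0, 0.0005, 0.035, 0.01],
  [0, 0, 0, 0, 0.0005, 0.04, 0.01],
  [0, 0, 0, 0, 0.0005, 0.044, 0.01],
  [0, 0, 0, 0, 0.0005, 0.048, 0.01],
])

```text
clock: 6.25
position: [0.4522, -0.13, 0.119]
ee_rot: [0.995, -0.098, 0.0, -0.0]
ft_force: [-0.3, 0.1, -1.4]
grip_width: 0.226
```

Request:
move_arm([
  [0, 0, 0, 0, 0, 0.004, 0.01],
  [0, 0, 0, 0, 0, 0.008, 0.01],
  [0, 0, 0, 0, 0, 0.012, 0.01],
  [0, 0, 0, 0, 0, 0.016, 0.01],
  [0, 0, 0, 0, 0, 0.018, 0.01],
])

```text
clock: 6.75
position: [0.4522, -0.13, 0.101]
ee_rot: [0.995, -0.098, 0.0, -0.0]
ft_force: [-0.6, -0.3, 2.6]
grip_width: 0.224
```

Request:
move_arm([
  [0, 0, 0, 0, 0, 0.002, 0.01],
  [0, 0, 0, 0, 0, 0.004, 0.01],
  [0, 0, 0, 0, 0, 0.006, 0.01],
])

```text
clock: 7.05
position: [0.4522, -0.13, 0.0952]
ee_rot: [0.995, -0.098, 0.0, -0.0]
ft_force: [0.0, -0.0, 2.6]
grip_width: 0.225
```

```bash
python3 - <<'E'
from h import *
o=manip.get_obs(); p=o['position']; print(p,o['ft_force'],o['torque'],o['grip_width'])
sc=cams.camera('scene'); u=(368,217)
b=cv2.resize(sc[u[1]-70:u[1]+80,u[0]-75:u[0]+75],None,fx=4,fy=4,interpolation=cv2.INTER_CUBIC)
cv2.imwrite("pics/s4.png",b[:,:,::-1])
E
```

```text
[ 0.45224637 -0.13000627  0.0952094 ] [ 0.02896103 -0.02574815  2.63892002] [ 0.01389778  0.06363983 -0.09323866] 0.22464133548597165
```

View pics/s4.png

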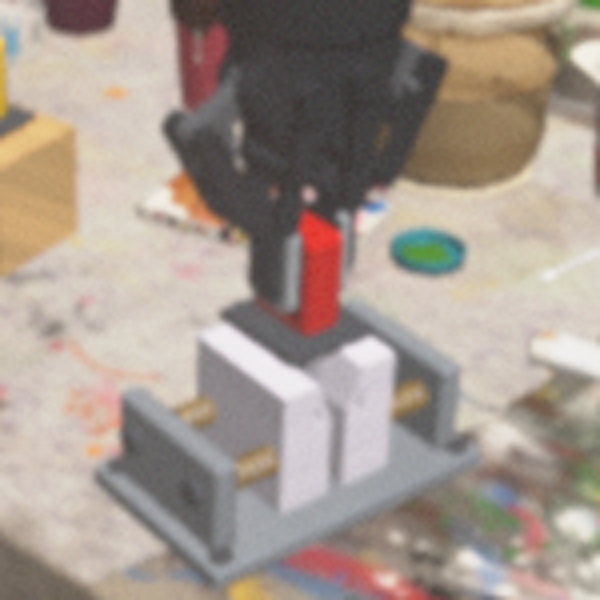

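The blade sits in the gap, the cheeks are spread, and the guard at crop (290,330) is just above the tops. I'll ease down to the firm stop.

Request:
move_arm([
  [0, 0, 0, 0, 0, 0.0015, 0.01],
  [0, 0, 0, 0, 0, 0.003, 0.01],
  [0, 0, 0, 0, 0, 0.0045, 0.01],
  [0, 0, 0, 0, 0, 0.006, 0.01],
])

```text
clock: 7.5
position: [0.4522, -0.13, 0.0892]
ee_rot: [0.995, -0.098, 0.0, -0.0]
ft_force: [-0.6, 0.1, 1.9]
grip_width: 0.226
```

Request:
move_arm([
  [0, 0, 0, 0, 0, 0.001, 0.01],
  [0, 0, 0, 0, 0, 0.001, 0.01],
])

```text
clock: 7.7
position: [0.452, -0.1299, 0.088]
ee_rot: [0.995, -0.098, -0.0, -0.0]
ft_force: [-0.1, 1.2, -0.4]
grip_width: 0.22
```

Request:
move_arm([
  [0, 0, 0, 0, 0, 0.001, 0.01],
  [0, 0, 0, 0, 0, 0.002, 0.01],
])

```text
clock: 7.9
position: [0.4534, -0.1302, 0.0874]
ee_rot: [0.995, -0.098, 0.001, -0.0]
ft_force: [-2.4, 1.1, 20.2]
grip_width: 0.228
```

Request:
move_arm([
  [0, 0, 0, 0, 0, 0.0005, 0.01],
  [0, 0, 0, 0, 0, 0.0005, 0.01],
])

```text
clock: 8.1
position: [0.4534, -0.1303, 0.0874]
ee_rot: [0.995, -0.098, 0.001, -0.0]
ft_force: [-3.9, 0.7, 21.0]
grip_width: 0.225
```

```bash
python3 - <<'E'
from h import *
o=manip.get_obs(); p=o['position']; print(p,o['ft_force'],o['torque'],o['grip_width'])
sc=cams.camera('scene'); u=(368,217)
b=cv2.resize(sc[u[1]-70:u[1]+80,u[0]-75:u[0]+75],None,fx=4,fy=4,interpolation=cv2.INTER_CUBIC)
cv2.imwrite("pics/s5.png",b[:,:,::-1])
E
```

```text
[ 0.45339969 -0.13025605  0.08737398] [-3.92239693  0.69878842 20.97064495] [ 0.22410941  1.13833168 -0.03583537] 0.2247722751074344
```

View pics/s5.png

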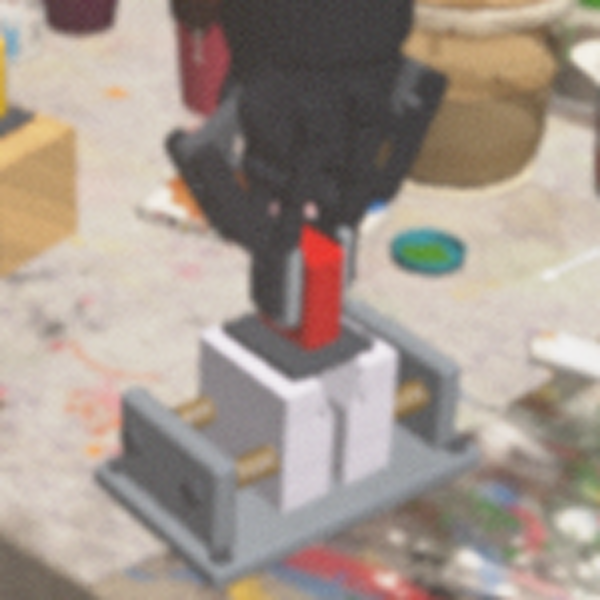

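The guard is flat on both cheek tops at crop (295,345), with a firm 21 N. I'll release and withdraw straight up.

Request:
move_arm([
  [0, 0, 0, 0, 0, -0.0015, 0.01],
  [0, 0, 0, 0, 0, -0.0015, 0.05],
  [0, 0, 0, 0, 0, -0.0015, 0.05],
  [0, 0, 0, 0, 0, -0.0015, 0.05],
  [0, 0, 0, 0, 0, -0.0015, 0.05],
  [0, 0, 0, 0, 0, -0.01, 0.05],
  [0, 0, 0, 0, 0, -0.03, 0.05],
  [0, 0, 0, 0, 0, -0.06, 0.05],
  [0, 0, 0, 0, 0, -0.1, 0.05],
  [0, 0, 0, 0, 0, -0.14, 0.05],
])

```text
clock: 9.15
position: [0.4517, -0.1303, 0.2278]
ee_rot: [0.995, -0.099, -0.0, 0.0]
ft_force: [1.0, -0.1, -0.3]
grip_width: 0.586
```

Request:
move_arm([
  [0, 0, 0, 0, 0, -0.02, 0.05],
  [0, 0, 0, 0, 0, -0.02, 0.05],
  [0, 0, 0, 0, 0, -0.02, 0.05],
])

```text
clock: 9.45
position: [0.4522, -0.13, 0.2461]
ee_rot: [0.995, -0.098, 0.0, -0.0]
ft_force: [0.3, -0.4, 0.4]
grip_width: 0.586
```

```bash
python3 - <<'E'
from h import *
o=manip.get_obs(); p=o['position']; print(o['clock'],p,o['ft_force'],o['grip_width'],abs(o['joint_velocities']).max())
sc=cams.camera('scene'); u=(368,217)
b=cv2.resize(sc[u[1]-70:u[1]+80,u[0]-150:u[0]+50],None,fx=4,fy=4,interpolation=cv2.INTER_CUBIC)
t=np.radians(-11.3); Rm=np.array([[np.cos(t),-np.sin(t)],[np.sin(t),np.cos(t)]])
for s,z in(((.023,.025),.07),((.01,.018),.122)):
  P=[np.r_[np.array([.4525,-.13])+Rm@np.array([i*s[0],j*s[1]]),z] for i,j in((-1,-1),(1,-1),(1,1),(-1,1))]
  q=(proj('scene',P)-[u[0]-150,u[1]-70]+.5)*4
  cv2.polylines(b,[q.astype(np.int32)],True,(0,255,0),1)
cv2.imwrite("pics/s6.png",b[:,:,::-1])
E
```

```text
9.45 [ 0.45216148 -0.12999929  0.24605417] [ 0.25320676 -0.36694671  0.35209993] 0.585877627301417 0.028894496321621575
```

View pics/s6.png

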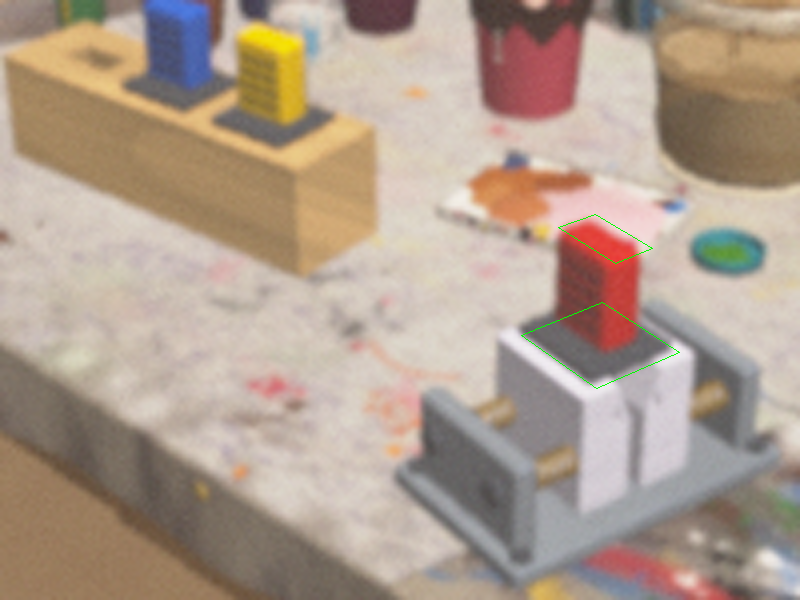

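The red blade stands in the clamp at (600,290), with the guard on the outline. The grip top is about 2 px left of the prediction, so I'll check the tilt numerically before handing in.

```bash
python3 - <<'E'
from h import *
t=np.radians(-11.3); Rm=np.array([[np.cos(t),-np.sin(t)],[np.sin(t),np.cos(t)]])
sc=cams.camera('scene'); m=grips(sc)['red'].astype(np.uint8); q=np.zeros_like(m); q[190:250,330:400]=m[190:250,330:400]
q=cv2.morphologyEx(q,cv2.MORPH_CLOSE,np.ones((3,3)))
def sil(lean,roll=0):
  # silhouette of grip standing on the clamp, rolled about the clamp's y / x through the gap
  L=np.array([[i*.01,j*.018,z] for i in(-1,1) for j in(-1,1) for z in(.006,.052)])
  L=R.from_euler('xy',[roll,lean],degrees=True).apply(L)
  P=np.c_[np.array([.4525,-.13])+L[:,:2]@Rm.T,L[:,2]+.07]
  h=cv2.convexHull(proj('scene',P).astype(np.float32)); im=np.zeros_like(m); cv2.fillConvexPoly(im,np.round(h).astype(int),1); return im
def axis(im):
  out=[]
  for v in range(204,234,5):
    c=np.flatnonzero(im[v]); out.append((int(c.min()),int(c.max())) if len(c) else None)
  return out
for n,i in(('seen',q),('upright',sil(0)),('lean x -5',sil(-5)),('lean x +5',sil(5)),('roll 5',sil(0,5)),('roll -5',sil(0,-5))): print(n,axis(i),int(i.sum()))
o=manip.get_obs(); print(abs(o['joint_velocities']).max())
E
```

```text
seen [(362, 366), (364, 375), (370, 376), (370, 375), (370, 375), (370, 375)] 216
upright [(357, 373), (357, 381), (357, 381), (356, 380), (356, 380), (359, 379)] 740
lean x -5 [(356, 371), (355, 379), (355, 379), (356, 379), (356, 379), (359, 379)] 732
lean x +5 [(359, 376), (358, 383), (358, 382), (358, 381), (357, 380), (361, 380)] 748
roll 5 [(359, 373), (359, 380), (358, 382), (358, 381), (357, 380), (360, 380)] 712
roll -5 [(356, 374), (356, 379), (356, 379), (356, 379), (356, 379), (359, 379)] 720
0.008118600135971158
```

The seen grip edges (left 357.5 at both ends; right 377.5 at the top, 376 at the bottom) have the same slope as an upright blade. The offset is a shift of 1–2 px, not a tilt. The arm is still, so I'll hand in.

```bash
python3 -c "
from workcell import manip
print(manip.hand_in())"
```

```text
the job is handed in; nothing more can be done
None
```

The red blade is standing released in the clamp gap, and I handed the job in at about 9.5 s of the 32 s allowed; the hand-in gave no verdict. I drew it out of the rest, turned it 15° to line up with the clamp and slid it down slowly until it came up firm at 21 N. That was at a tool height of 87.4 mm against the 87.5 mm I predicted. I then let go and lifted the gripper straight up.

**Last checks:**
- **Red blade:** the final picture shows its guard flat on both cheeks and centred on the predicted outline.
- **Blue and yellow blades:** both look undisturbed in the rest. I judged this by eye and did not measure their positions again.
- **Robot:** it is still, about 12 cm above the grip and touching nothing.

**Checks that disagreed:**
- **Tilt:** the red colour mask was too blurred to measure tilt, so I read the grip's edges from the picture instead. Their slope fits an upright blade to within a few degrees, with a 1–3 pixel sideways shift I couldn't fully explain.
- **Drag:** on the way in I read only about 2–4 N, less than the 8–15 N stated, although the cheeks could be seen to spread.

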